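# Set the overhang gauge and hold the side frame out to it

## Task

First swing the gauge's arm by its upright black grip until it stands square across the line along which the side frame will slide. Then slide the steel side frame on the wooden stand outward, without lifting it or disturbing the things around, until its leading end is directly under the arm and it lies level and straight along the stand. It would then tip by itself, so the program finishes while holding it firmly by its rear part: do not let go.

Things in the scene. Friction and masses are not known exactly. Their poses are not given: they have to be found in the camera images.
- stand: Fixed work stand: pale wooden top 90 mm wide (its x), 220 mm long (its y), on two dark feet 110 mm wide; its flat top is 60 mm above the bench. Origin on the bench under its centre. Its +y points outward to the gauge, roughly world +y (robot's left, yaw within 0.2 rad); the outward edge is at y = +110 mm.
- frame: Steel side frame lying on the stand, about 0.38 kg. Origin on its underside at mid-length, near its centre of mass. 236 mm long (its y, +y to the gauge), body x = -22 to +11 mm (33 mm wide, grasp across), 12 mm thick, details to 16 mm; two brackets on the +x side to x = 24 mm, at y = -67..-37 and 7..37 mm. Both sides are free near the rear end. A similar frame flat on the bench is a bystander.
- frame_end (a point): Middle of the frame's leading (+y) end, half-way up its 12 mm thickness; at x = -5.5, y = +118 mm of the frame. At the start at most 45 mm beyond the stand's outward edge.
- frame_rear (a point): Middle of the frame's rear (-y) end, half-way up its thickness; at x = -5.5, y = -118 mm of the frame.
- gauge: Fixed gauge beyond the stand's outward end, turned as the stand is: dark foot plate 70 x 80 mm, post, quadrant disc of 36 mm radius with a tick every 15 degrees (top 89 mm above the bench), swinging arm. Origin on the bench on the post's axis, 85 mm to the +x side of the stand's middle line, 145 to 175 mm beyond its outward edge.
- gauge_arm (a joint): Angle of the arm about the upright post. 0: it points along the stand's +y; grows anticlockwise from above; 1.571: square, pointing to the stand's -x across the frame's path. Range 0 to 2.1 (no stop at square), starts at 0.5 to 1.1, stays where left (about 1 N at the grip to move). Steel bar 12 mm wide, 154 mm long, underside 93 and top 100 mm above the bench: the frame passes beneath.
- gauge_grip (a point): On the axis of the upright round black grip near the arm's free end, 140 mm from the post's axis; the grip is 16 mm in diameter and stands from 100 to 136 mm above the bench; this point is 122 mm above the bench.
- gauge_line (a point): On the underside of the arm on its middle line, 85 mm from the post's axis, y along the arm: over the stand's middle line when the arm is square. The arm runs from the post through this point to the grip.
- spacer: Bystander: small brass spacer, 56 x 19 x 16 mm, loose on the bench under the coming overhang, between stand and gauge; origin under its centre.
- bottle: Bystander: small red and white bottle, 28 mm wide, 75 mm tall, loose, standing 130 to 170 mm to the stand's +x side; origin under its centre.
- flux: Bystander: white pot with a black lid, 49 mm wide, 48 mm tall, loose, also at the stand's +x side; origin under its centre.
- screwdriver: Bystander: black-handled screwdriver, 194 mm long, 26 mm thick, lying loose on the robot's side of the stand; origin under its centre.
There are look-alikes about, which are no part of the job. Of the things that look like the stand, the larger one is meant.

How it is judged:
By the outcome, as a careful person would: the job done as asked, in the order asked, and still so for the second after the job is handed in, while the arm keeps its last pose, push and grip.
It also fails if it takes over 48 s, if anything falls off the work surface, if the arm or the gripper's body presses on something with over 40 N, if the wrist force passes 120 N, or if a joint passes its speed limit or range.

## Robot

A 6-joint arm with a two-finger parallel gripper is mounted at the origin on a cart in front of the work surface, level with it; the furniture and walls round the work are solid. World frame = base frame: x ahead of the robot, y to its left, z up, the work surface at z = 0. Lengths are in m, angles in degrees, forces in N, time in s.
With the tool pointing down it reaches from about 0.375 to 0.9 m from the base axis. Payload 3.1 kg.
Tool frame: the origin (TCP) lies on the centre line of the jaws, within the pads' length; the fingertips stand 22 mm ahead of it and the grasp point (between the pads) lies 3 mm ahead of it; z points along the fingers, y is the line along which they close (so a half turn about z gives the same grasp; the last joint's range is limited). The gripper opens to 87 mm and grips with 3 to 60 N. Pads are 19 mm wide; open, the fingers measure 117 mm over their backs; the gripper's body (75 mm by 190 mm) begins 51 mm behind the grasp point.
Start: joints at [-76.633, 30.224, 82.088, -0, 67.689, -10.227], TCP at [0.25, -0.573, 0.245] pointing down, gripper open.
Joint ranges: [-176.69, 176.69], [-43.24, 126.21], [12.49, 139.97], [-82, 262], [0, 151.66], [-163.58, 163.58]. Speed limits (degrees/s): [159.86, 159.86, 180, 180, 180, 180].

## Interface

Orientations are given as a 3x3 rotation matrix whose columns are the frame's x, y, z axes.
In Python, from rig import * gives the robot as it stands.
- The arm moves only by the shell command python3 -m jog 'ROWS'. ROWS is text: rows parted by semicolons, each of 7 numbers parted by spaces: the shift along the tool's x, y, z in mm, then the turn, a rotation vector about the tool's x, y, z in rad, then the finger opening in mm, from 0 to 87. In form: tx ty tz ax ay az fingers; .... A call has 1 to 12 rows; each row shifts and turns the commanded pose from where the row before left it, along the tool's axes as they then stand; what a row does not reach is not made up. A row lasts 1/8 s, in which the tool goes at most 62.5 mm and 10.7 degrees, less where a joint would pass 70% of its speed; a pose out of reach is approached as far as the arm can. A call with a gripper value outside its range is refused whole. The fingers move at their own pace and stop on an object; the grip force is fixed at half the most. Time passes only in rows, so rows that do not move let the fingers close. It gives the time, the measured TCP pose, the force, the opening and the grip force at its end, in the units of the state.
- read_state(): the state, without advancing time (a new reading comes with each control period).
- capture(name): name is "side" or "top"; returns a dict with "color" (480x640x3 uint8, red, green, blue), "camera_matrix" (3x3 intrinsics, pixels), "R" (3x3) and "t" (3): a world point X has camera coordinates R X + t. Camera axes: x right, y down, z forward; pixel columns grow to the right and rows downward; lengths in m; the calibration is good to about 2 mm. A picture is of the moment at which its call begins. There is no depth.
- hand_in(): hands the job in; it is judged then, once.
Trained networks look in the newest picture that a camera, given by its name, has taken for a name from the list of things; names that differ only in an ending like _2 or _b are one class to them, and where a whole thing is asked for, a point or a joint stands for the part that bears it (a point fixed in the world has none). Each returns a list of dicts, best first, with "conf" (0 to 1); they miss things now and then, are a little off and sometimes report something else, mostly with a low value. They report only what shows in the picture. A call takes as long as a camera call. They do not tell look-alikes from the thing itself.
- find_in(camera, target): "at" ([x, y, z] in m, in world coordinates, good to about 4 mm: the middle of the surface that is visible of it).
- trace(camera, target): "pixels" (480x640 bool, what is visible of it).
- place_of(camera, target): "at" ([x, y, z] in m, in world coordinates, good to about 4 mm: a listed point, or the origin of a listed thing).
The state is a dict: "time_s": time; "joint_positions": joint angles; "qvel": joint speeds; "tau": joint torques, N m; "position": TCP position; "tcp_rot": TCP orientation; "force": force on the tool from outside, world axes, zero at the start; "moment": the same for the moment, N m; "opening": opening from 0.0 (shut) to 1.0 (fully open); "grasp_force": force on a finger pad.
Only numpy, scipy, OpenCV 4.12 (cv2) and the standard library are available. Lean on these libraries where they do the work, as an engineer would, in place of code of your own. Each camera call takes 0.05 s, during which the arm holds its last target. There are 200 camera calls.

## Working session

There is one attempt and no reset: what is moved stays moved. The work goes in short steps, Python scripts to look and compute and a shell command to move; the robot and the scene stay as the last step left them, time stands still between calls to the robot, and variables do not carry over. Pictures are saved under pics/ and viewed, at most 10 in all, crops included, and the job is handed in when it is done.

```bash
ls; mkdir -p pics
cat > h.py <<'E'
from rig import *
import numpy as np, cv2
def cap(n):
    c=capture(n); return c
def proj(c,X):
    p=c["R"]@np.array(X)+c["t"]; q=c["camera_matrix"]@p; return q[:2]/q[2]
def onz(c,uv,z):
    R,t,K=c["R"],np.array(c["t"]),c["camera_matrix"]
    o=-R.T@t; d=R.T@np.linalg.inv(K)@np.array([uv[0],uv[1],1.]); return o+d*(z-o[2])/d[2]
def tri(c1,u1,c2,u2):
    P=[c["camera_matrix"]@np.c_[c["R"],c["t"]] for c in (c1,c2)]
    X=cv2.triangulatePoints(P[0],P[1],np.array(u1,float).reshape(2,1),np.array(u2,float).reshape(2,1)).ravel(); return X[:3]/X[3]
def save(c,n): cv2.imwrite("pics/"+n,c["color"][:,:,::-1])
E
python3 - <<'E'
from h import *
np.set_printoptions(precision=4,suppress=True)
s=read_state();print(s["time_s"],s["position"],s["tcp_rot"],s["opening"])
for n in("side","top"):
    c=cap(n);save(c,n+"0.png");print(n,"cam",-c["R"].T@c["t"])
    for t in "stand frame frame_end frame_rear gauge gauge_grip gauge_line spacer bottle flux screwdriver".split():
        for r in place_of(n,t)[:3]: print(t,np.round(r["at"],4),round(r["conf"],2),proj(c,r["at"]).round())
E
```

```text
pics
0.0 [ 0.25   -0.5721  0.2436] [[ 0.9164  0.4003 -0.0005]
 [ 0.4003 -0.9164  0.0021]
 [ 0.0004 -0.0021 -1.    ]] 0.997753091566269
side cam [0.4213 0.8229 0.6185]
stand [ 0.5092 -0.1098 -0.0008] 0.85 [334. 254.]
stand [ 0.4189 -0.3374  0.0002] 0.59 [377. 208.]
stand [0.4496 0.293  0.1171] 0.28 [348. 342.]
frame [0.4492 0.2942 0.1196] 0.71 [349. 341.]
frame [ 0.5035 -0.0846  0.0614] 0.58 [336. 237.]
frame_end [0.4739 0.0293 0.0658] 0.84 [345. 266.]
frame_rear [ 0.5244 -0.1998  0.0693] 0.77 [332. 208.]
frame_rear [0.5432 0.1876 0.0004] 0.65 [298. 345.]
gauge [0.545  0.1887 0.0008] 0.65 [297. 345.]
gauge [ 0.3333 -0.0917 -0.0003] 0.17 [413. 264.]
gauge_grip [0.4519 0.2931 0.1204] 0.73 [347. 340.]
gauge_grip [0.5469 0.1893 0.0012] 0.69 [296. 345.]
gauge_line [0.4863 0.2484 0.094 ] 0.61 [326. 331.]
gauge_line [0.4764 0.0306 0.0693] 0.5 [344. 265.]
spacer [0.4842 0.0757 0.0023] 0.58 [338. 306.]
bottle [ 0.6689 -0.0595  0.0031] 0.8 [260. 261.]
flux [ 0.6526 -0.1797 -0.0007] 0.8 [278. 235.]
flux [ 0.5016 -0.085   0.0606] 0.45 [337. 237.]
screwdriver [ 0.3355 -0.0914 -0.0002] 0.78 [412. 2
[... 245 characters left out ...]
ame [ 0.5049 -0.0831  0.0613] 0.73 [351. 241.]
frame [0.4834 0.2447 0.0915] 0.57 [216. 249.]
frame_end [0.4708 0.0273 0.0665] 0.8 [307. 255.]
frame_rear [ 0.5275 -0.1979  0.0629] 0.62 [398. 232.]
gauge [0.5475 0.1804 0.0048] 0.84 [248. 226.]
gauge_grip [0.4513 0.29   0.1189] 0.74 [195. 261.]
gauge_line [0.4878 0.2485 0.0898] 0.75 [215. 247.]
gauge_line [ 0.5255 -0.1994  0.064 ] 0.34 [399. 233.]
spacer [ 0.4847  0.0753 -0.0013] 0.62 [289. 251.]
bottle [ 0.6689 -0.0591  0.0039] 0.59 [341. 180.]
flux [ 0.6502 -0.1776  0.    ] 0.64 [387. 187.]
flux [ 0.5294 -0.1991  0.0623] 0.21 [399. 231.]
screwdriver [ 0.3364 -0.0905 -0.0007] 0.58 [353. 309.]
screwdriver [0.5469 0.1831 0.0016] 0.56 [247. 226.]
```

View pics/side0.png

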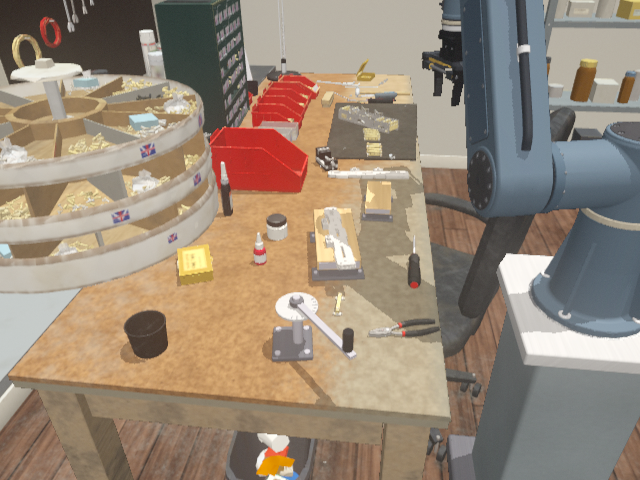

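View pics/top0.png

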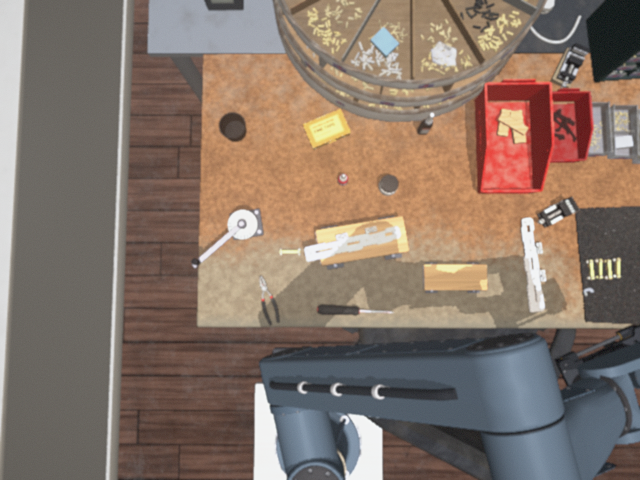

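The side view shows the real stand at (335,250) and a smaller block at (378,200). The frame lies on the stand at (338,235), with a similar one on the bench at (368,174). The gauge is at (297,320), with its grip at (348,340). In the top view the stand is at (362,242) against the small block at (455,278), the frame at (352,241) against its look-alike at (532,265), and the grip at (195,262). I choose the larger stand with its frame, and will check that in one close crop.

Run:
```python
from h import *
np.set_printoptions(precision=4,suppress=True)
C={n:cap(n) for n in("side","top")}
a=C["side"]["color"][190:370,260:450]; b=C["top"]["color"][195:285,180:420]
a=cv2.resize(a,None,fx=3.2,fy=3.2,interpolation=cv2.INTER_CUBIC)[:576]; b=cv2.resize(b,None,fx=3.3,fy=3.3,interpolation=cv2.INTER_CUBIC)
cv2.imwrite("pics/crs.png",a[:,:,::-1]);cv2.imwrite("pics/crt.png",b[:,:,::-1])
for n in C:
  for t,z in(("stand",.06),("frame",.012),("gauge_arm",.1),("frame_end",.07)):
    for r in trace(n,t)[:2]:
      m=r["pixels"]; ys,xs=np.nonzero(m)
      if len(xs)<5: continue
      P=np.array([onz(C[n],p,.06 if t=="stand" else .072 if t[:5]=="frame" else .1)[:2] for p in zip(xs,ys)]).astype(np.float32)
      rc=cv2.minAreaRect(P); print(n,t,round(r["conf"],2),len(xs),np.mean(xs).round(),np.mean(ys).round(),cv2.boxPoints(rc).round(3).tolist())
```

```text
side stand 0.88 1095 378.0 202.0 [[0.38100001215934753, -0.16300000250339508], [0.38199999928474426, -0.37400001287460327], [0.453000009059906, -0.37400001287460327], [0.453000009059906, -0.16300000250339508]]
side stand 0.8 2030 335.0 250.0 [[0.4339999854564667, 0.06199999898672104], [0.4790000021457672, -0.21699999272823334], [0.578000009059906, -0.20100000500679016], [0.5339999794960022, 0.07800000160932541]]
side frame 0.95 1159 337.0 240.0 [[0.44999998807907104, 0.04399999976158142], [0.5120000243186951, -0.1979999989271164], [0.5590000152587891, -0.1860000044107437], [0.4970000088214874, 0.0560000017285347]]
side gauge_arm 0.77 944 326.0 328.0 [[0.41499999165534973, 0.2800000011920929], [0.5329999923706055, 0.1599999964237213], [0.5640000104904175, 0.1899999976158142], [0.44600000977516174, 0.3100000023841858]]
side frame_end 0.67 3234 303.0 330.0 [[0.43700000643730164, 0.28200000524520874], [0.46299999952316284, 0.11699999868869781], [0.5910000205039978, 0.13699999451637268], [0.5640000104904175, 0.3019999861717224]]
side frame_end 0.57 1183 337.0 239.0 [[0.45100000500679016, 
[... 710 characters left out ...]
, -0.1940000057220459], [0.49900001287460327, 0.03799999877810478]]
top frame 0.56 433 341.0 310.0 [[0.3269999921321869, -0.0010000000474974513], [0.3269999921321869, -0.17100000381469727], [0.35100001096725464, -0.17100000381469727], [0.35100001096725464, -0.0010000000474974513]]
top gauge_arm 0.95 386 221.0 241.0 [[0.43799999356269836, 0.29499998688697815], [0.5410000085830688, 0.1679999977350235], [0.5580000281333923, 0.18199999630451202], [0.4560000002384186, 0.3089999854564667]]
top frame_end 0.93 1437 350.0 243.0 [[0.453000009059906, 0.027000000700354576], [0.5059999823570251, -0.20399999618530273], [0.5550000071525574, -0.19300000369548798], [0.5019999742507935, 0.039000000804662704]]
```

View pics/crs.png

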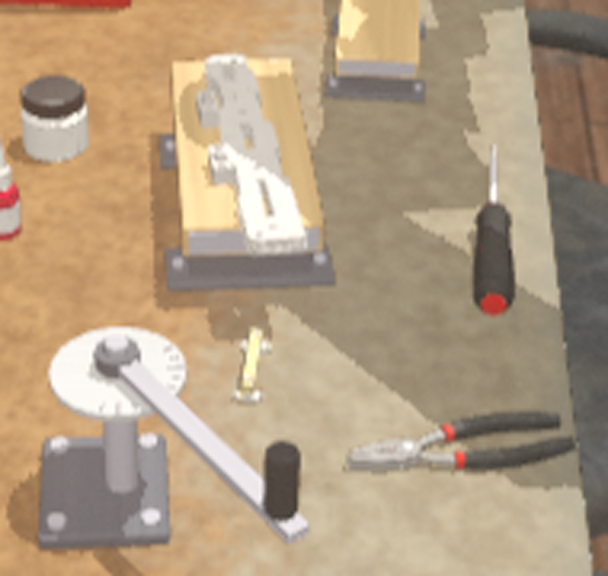

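View pics/crt.png

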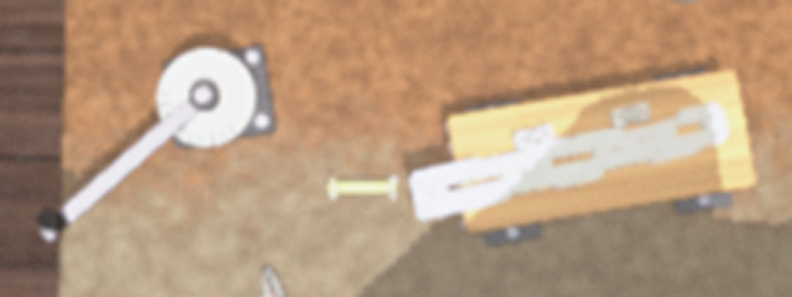

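The crops confirm the choice. The frame with two brackets on the larger stand is at side px (335,237), its leading end at (345,266), and the grip stands at (348,340) on the arm of the disc gauge. The side crop also shows the stand's top corners, which I use for the yaw.

```bash
cat >> h.py <<'E'
np.set_printoptions(precision=4,suppress=True)
E
python3 - <<'E'
from h import *
C={n:cap(n) for n in("side","top")}
S=[(260+u/3.2,190+v/3.2) for u,v in((172,63),(292,60),(322,231),(188,233))]
T=[(180+u/3.3,195+v/3.3) for u,v in((737,70),(755,187),(470,230),(447,115))]
for n,P in(("side",S),("top",T)):
    Q=np.array([onz(C[n],p,.06)[:2] for p in P]);print(n,Q.tolist(),Q.mean(0))
    # order: rear+x, rear-x, front-x, front+x
    for d in (Q[3]-Q[0],Q[2]-Q[1]): print("yaw",np.arctan2(-d[0],d[1]),np.linalg.norm(d))
    for d in (Q[0]-Q[1],Q[3]-Q[2]): print("yawx",np.arctan2(d[1],d[0]),np.linalg.norm(d))
print("tri",[tri(C["side"],a,C["top"],b) for a,b in zip(S,T)])
# grip & frame end triang from network
def get(n,t):
    return place_of(n,t)
for t in("gauge_grip","frame_end","frame_rear","gauge","gauge_line","stand","frame"):
    L=[]
    for n in("side","top"):
        for r in get(n,t)[:2]: L.append((n[0],round(r["conf"],2),np.round(r["at"],4).tolist()))
    print(t,L)
E
```

```text
side [[0.5669911690262309, -0.20268963976834153], [0.4794424153884659, -0.2168859083223551], [0.44544481308106476, 0.00427138008816752], [0.5277245400069867, 0.015650956241279212]] [ 0.5049 -0.0999]
yaw 0.17793909199875427 0.2218433772290067
yaw 0.15253184890852703 0.22375518581643486
yawx 0.1607535405962587 0.08869226744414505
yawx 0.13743169067413943 0.08306291721597998
top [[0.5670083407361506, -0.2116486774545072], [0.4790866869562294, -0.22415253298788912], [0.44638362354061756, -0.011590201229719533], [0.5325598119519255, 0.005924749636842714]] [ 0.5063 -0.1104]
yaw 0.1570270984043363 0.22028367463721077
yaw 0.15265468802990442 0.2150633284389407
yawx 0.14126856255811115 0.08880632638836049
yawx 0.20051459240196393 0.08793809727847954
tri [array([ 0.568 , -0.2123,  0.0547]), array([ 0.4796, -0.2248,  0.0558]), array([ 0.4464, -0.0115,  0.0492]), array([0.5314, 0.0059, 0.0534])]
gauge_grip [('s', 0.85, [0.4486, 0.2931, 0.1182]), ('t', 0.86, [0.4526, 0.2905, 0.1185]), ('t', 0.51, [0.4842, 0.2441, 0.0899])]
frame_end [('s', 0.81, [0.4708, 0.0296, 0.0666]), ('s', 0.7, [0.6679, -0.0567, 0.0017]), ('t', 0.83, [0.4672, 0.0262, 0.0637])]
frame_rear [('s', 0.65, [0.5268, -0.1984, 0.0715]), ('t', 0.57, [0.5278, -0.2018, 0.0606]), ('t', 0.17, [0.504, -0.0829, 0.0603])]
gauge [('s', 0.72, [0.5429, 0.1876, 0.0013]), ('t', 0.93, [0.545, 0.1791, 0.0064])]
gauge_line [('s', 0.9, [0.4906, 0.2484, 0.0939]), ('s', 0.38, [0.5069, -0.1092, 0.0009])]
stand [('s', 0.64, [0.42, -0.3379, -0.0006]), ('t', 0.86, [0.5053, -0.1138, 0.0003]), ('t', 0.56, [0.4111, -0.3425, 0.0008])]
frame [('s', 0.72, [0.5045, -0.0824, 0.0594]), ('t', 0.65, [0.5058, -0.0826, 0.0582])]
```

Stand centre is (0.506,-0.108) with yaw about 0.16 rad, and the gauge is 172 mm beyond its edge. The arm stands at about 0.55 rad. First I turn the tool to the stand's axes.

```bash
python3 -m jog '0 0 0 0 0 -.165 87;0 0 0 0 0 -.165 87;0 0 0 0 0 -.165 87;0 0 0 0 0 -.165 87;0 0 0 0 0 -.165 87;0 0 0 0 0 -.165 87;0 0 0 0 0 -.165 87;0 0 0 0 0 -.165 87;0 55 0 0 0 0 87;0 55 0 0 0 0 87;20 55 0 0 0 0 87;30 55 0 0 0 0 87'
python3 -m jog '50 50 0 0 0 0 87;50 40 0 0 0 0 87;55 0 0 0 0 0 87;55 0 0 0 0 0 87;55 0 0 0 0 0 87;55 0 0 0 0 0 87;55 0 0 0 0 0 87;55 0 0 0 0 0 87;55 0 0 0 0 0 87;55 0 0 0 0 0 87;55 0 0 0 0 0 87;0 0 0 0 0 0 87'
python3 -m jog '55 0 0 0 0 0 87;55 0 0 0 0 0 87;0 0 0 0 0 0 87;0 0 0 0 0 0 87'
cat >> h.py <<'E'
YAW=.16; O=np.array([.506,-.108]); A=np.array([[np.cos(YAW),np.sin(YAW)],[-np.sin(YAW),np.cos(YAW)]])
def st(p): return A@(np.array(p)[:2]-O)*1000
def tool(p): # shift in tool axes, mm, from TCP to world point p
    s=read_state(); return np.array(s["tcp_rot"]).T@(np.array(p)-np.array(s["position"]))*1000
E
python3 - <<'E'
from h import *
s=read_state();print(s["time_s"],s["position"],s["tcp_rot"],s["joint_positions"],st(s["position"]))
cap("side");cap("top")
for n in("side","top"):
  for t in("gauge_grip","gauge"):
    for r in place_of(n,t)[:1]: print(n,t,r["conf"],r["at"],tool(r["at"]))
E
```

```text
time_s: 4.0
position: [0.4608, -0.4881, 0.2444]
tcp_rot: [[-0.159, 0.987, 0.001], [0.987, 0.159, -0.001], [-0.001, 0.0, -1.0]]
force: [-0.0, -0.1, 0.6]
opening: 1.003
grasp_force: 0.0
time_s: 5.5
position: [0.4457, 0.1087, 0.2447]
tcp_rot: [[-0.167, 0.986, -0.0], [0.986, 0.167, 0.001], [0.001, -0.0, -1.0]]
force: [-0.3, -1.0, 0.0]
opening: 1.004
grasp_force: 0.0
time_s: 6.0
position: [0.43, 0.2131, 0.2446]
tcp_rot: [[-0.16, 0.987, 0.0], [0.987, 0.16, -0.001], [-0.001, 0.0, -1.0]]
force: [-0.5, -0.4, 1.2]
opening: 1.004
grasp_force: 0.0
6.0 [0.43   0.2131 0.2446] [[-0.1602  0.9871  0.0004]
 [ 0.9871  0.1602 -0.0008]
 [-0.0009  0.0002 -1.    ]] [ 13.0247  19.0998 102.3722  -0.0602  58.5181   3.838 ] [-23.8775 329.1448]
side gauge_grip 0.72 [0.4505, 0.293, 0.1181] [ 76.2585  32.8412 126.4172]
side gauge 0.92 [0.5469, 0.1901, 0.0004] [-40.6666 111.8943 244.1314]
top gauge 0.69 [0.5461, 0.1798, 0.0048] [-51.1576 109.4906 239.7731]
```

```bash
python3 -m jog '40 16 0 0 0 0 87;35.5 16.5 0 0 0 0 87;0 0 40 0 0 0 70;0 0 40 0 0 0 50;0 0 37 0 0 0 50;0 0 0 0 0 0 40;0 0 0 0 0 0 0;0 0 0 0 0 0 0;0 0 0 0 0 0 0;0 0 0 0 0 0 0;0 0 0 0 0 0 0'
python3 - <<'E'
from h import *
s=read_state();print(s["time_s"],s["position"],s["opening"],s["grasp_force"],st(s["position"]))
for n in("side","top"):
  cap(n)
  for t in("gauge_grip","gauge"):
    for r in place_of(n,t)[:1]: print(n,t,r["conf"],r["at"],tool(r["at"]))
E
```

```text
time_s: 7.68
position: [0.4498, 0.294, 0.1283]
tcp_rot: [[-0.16, 0.987, 0.001], [0.987, 0.16, 0.0], [0.0, 0.001, -1.0]]
force: [-0.5, -0.5, 5.2]
opening: 0.171
grasp_force: 30.0
7.675 [0.4498 0.294  0.1283] 0.17147712088146302 29.99922974500805 [  8.6048 405.8199]
side gauge_grip 0.96 [0.4497, 0.2921, 0.1199] [-1.8754 -0.4693  8.4025]
side gauge 0.77 [0.545, 0.188, 0.0037] [-119.9347   76.7125  124.6641]
top gauge_grip 0.8 [0.4511, 0.2868, 0.1223] [-7.3298  0.0769  5.976 ]
top gauge 0.86 [0.5471, 0.1803, 0.0004] [-127.881    77.5647  127.9758]
```

```bash
python3 -m jog '-6.5 -10 0 0 0 0 0;-7.8 -9 0 0 0 0 0;-8.3 -8.5 0 0 0 0 0;-9 -7.8 0 0 0 0 0;-9.7 -7 0 0 0 0 0;-10.1 -6.1 0 0 0 0 0;-10.6 -5.3 0 0 0 0 0;-11.1 -4.3 0 0 0 0 0;-11.4 -3.4 0 0 0 0 0;-11.7 -2.4 0 0 0 0 0;-11.2 -1.3 0 0 0 0 0;-11.2 -.5 0 0 0 0 0'
python3 -m jog '0 0 0 0 0 0 0;0 0 0 0 0 0 0'
python3 - <<'E'
from h import *
s=read_state();print(s["time_s"],s["position"],s["force"],st(s["position"]))
for n in("side","top"):
  c=cap(n);save(c,n+"1.png")
  for t in("gauge_grip","gauge","gauge_line"):
    for r in place_of(n,t)[:2]: print(n,t,r["conf"],r["at"],st(r["at"]))
E
```

```text
time_s: 9.48
position: [0.4047, 0.1661, 0.1284]
tcp_rot: [[-0.16, 0.987, 0.004], [0.987, 0.16, 0.001], [0.0, 0.004, -1.0]]
force: [1.6, 4.6, 8.9]
opening: 0.173
grasp_force: 30.0
time_s: 9.72
position: [0.4047, 0.1658, 0.1284]
tcp_rot: [[-0.16, 0.987, 0.003], [0.987, 0.16, 0.0], [-0.0, 0.003, -1.0]]
force: [2.2, 0.5, 8.8]
opening: 0.175
grasp_force: 30.0
9.725 [0.4047 0.1658 0.1284] [2.2042 0.4607 8.847 ] [-56.3418 286.4141]
side gauge_grip 0.88 [0.4027, 0.1701, 0.115] [-57.6742 291.0055]
side gauge 0.87 [0.5428, 0.1905, 0.0034] [ 83.8864 288.8244]
side gauge_line 0.63 [0.4612, 0.1743, 0.0924] [  0.7477 285.8317]
top gauge 0.71 [0.6514, -0.1765, -0.0018] [132.6295 -90.7899]
top gauge 0.66 [0.5466, 0.1825, 0.0048] [ 86.3634 280.3212]
```

```bash
python3 -m jog '0 0 0 0 0 0 10;0 0 0 0 0 0 20;0 0 0 0 0 0 40;0 0 0 0 0 0 60;0 0 -20 0 0 0 60;0 0 -40 0 0 0 60;0 0 -50 0 0 0 60;-55 10 0 0 0 0 60;-55 10 0 0 0 0 60;-55 10 0 0 0 0 60;-55 10 0 0 0 0 60;0 0 0 0 0 0 60'
python3 - <<'E'
from h import *
C={}
for n in("side","top"):
  c=C[n]=cap(n);save(c,n+"2.png")
  for t in("gauge_grip","gauge","gauge_line","frame_end","frame_rear"):
    for r in place_of(n,t)[:2]: print(n,t,round(r["conf"],2),r["at"],st(r["at"]))
s=C["side"]["color"][270:370,260:380];t=C["top"]["color"][195:285,210:310]
o=np.zeros((600,800,3),np.uint8)
s=cv2.resize(s,None,fx=4,fy=4,interpolation=cv2.INTER_CUBIC);t=cv2.resize(t,(320,288),interpolation=cv2.INTER_CUBIC)
o[:400,:480]=s;o[:288,480:800]=t;cv2.imwrite("pics/c2.png",o[:400,:,::-1])
E
```

```text
time_s: 11.62
position: [0.4796, -0.048, 0.2371]
tcp_rot: [[-0.155, 0.988, 0.0], [0.988, 0.155, -0.001], [-0.001, 0.0, -1.0]]
force: [-0.6, 0.8, -1.0]
opening: 0.69
grasp_force: 0.0
side gauge_grip 0.91 [0.404, 0.17, 0.1192] [-56.4067 290.6996]
side gauge 0.79 [0.546, 0.1904, 0.0015] [ 87.0296 288.2159]
side gauge_line 0.93 [0.4621, 0.1741, 0.092] [  1.6044 285.4909]
side frame_end 0.75 [0.4733, 0.0326, 0.0682] [ -9.8822 144.0139]
side frame_rear 0.77 [0.5273, -0.1979, 0.071] [  6.7052 -92.1452]
side frame_rear 0.2 [0.3362, -0.0938, 0.003] [-165.3689   41.0709]
top gauge_grip 0.67 [0.407, 0.1663, 0.1156] [-54.0345 286.5689]
top gauge 0.98 [0.5445, 0.1838, 0.0059] [ 84.4973 281.9392]
top gauge 0.49 [0.506, -0.1142, 0.0021] [-0.9878 -6.1208]
top gauge_line 0.92 [0.4575, 0.1729, 0.0923] [ -3.128  285.0391]
top frame_end 0.58 [0.4685, 0.0309, 0.0643] [-14.8917 143.1003]
top frame_rear 0.74 [0.5296, -0.1999, 0.0623] [  8.6572 -94.4861]
```

View pics/c2.png

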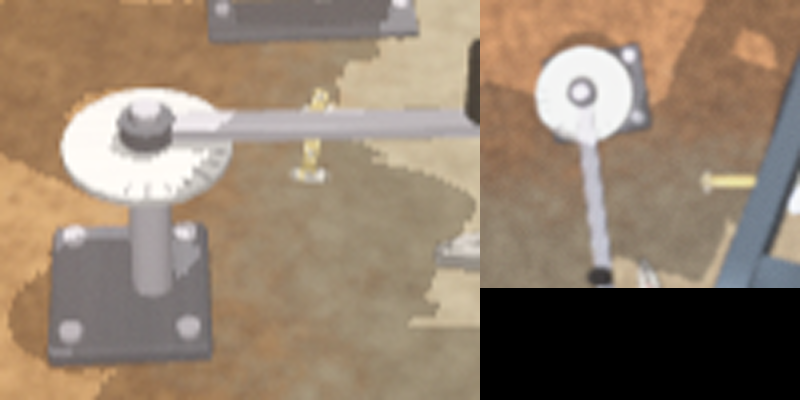

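The crop shows the arm now about square. In the left (side) part the hub is at px (296,297) and the arm runs nearly level to the grip at about (379,292). I refine arm against stand direction with line fits on straight edges.

Run:
```python
from h import *
lsd=cv2.createLineSegmentDetector(cv2.LSD_REFINE_ADV)
C={n:cap(n) for n in("side","top")}
def run(f,c,box,z,lab,minl):
    im=cv2.imread("pics/"+f,0);x0,y0,x1,y1=box
    L=lsd.detect(cv2.resize(im[y0:y1,x0:x1],None,fx=4,fy=4,interpolation=cv2.INTER_CUBIC))[0]
    for l in L[:,0]:
        p=l.reshape(2,2)/4+[x0-.375,y0-.375]; a,b=[onz(c,q,z)[:2] for q in p]; d=b-a; n=np.linalg.norm(d)
        if n>minl:
            w=np.arctan2(d[1],d[0]); w=(w+np.pi/4)%(np.pi/2)-np.pi/4
            print(lab,p.round(1).tolist(),"len",n.round(3),"yaw",w.round(3),"st",st(a).round(0),st(b).round(0))
run("side2.png",C["side"],(300,285,385,315),.1,"arm side",.04)
run("top2.png",C["top"],(225,215,260,290),.1,"arm top",.04)
run("side0.png",C["side"],(305,200,370,285),.06,"stand side",.06)
run("top0.png",C["top"],(300,205,420,280),.06,"stand top",.06)
run("side0.png",C["side"],(265,320,320,365),.008,"plate side",.05)
```

```text
arm top [[240.9, 240.0], [242.6, 256.8]] len 0.041 yaw 0.12 st [ 44. 289.] [  4. 291.]
arm top [[243.0, 256.7], [245.0, 276.7]] len 0.048 yaw 0.118 st [  3. 290.] [-44. 292.]
stand side [[315.1, 236.7], [317.0, 269.1]] len 0.121 yaw 0.162 st [46. 19.] [ 45. 140.]
stand side [[313.3, 208.8], [314.3, 227.0]] len 0.085 yaw 0.16 st [  46. -108.] [ 46. -22.]
stand side [[306.5, 250.4], [306.3, 232.0]] len 0.074 yaw 0.153 st [65. 72.] [64. -2.]
stand top [[401.4, 215.3], [315.5, 229.5]] len 0.216 yaw 0.166 st [  47. -108.] [ 45. 108.]
stand top [[408.6, 249.0], [402.5, 215.4]] len 0.085 yaw 0.169 st [ -39. -111.] [  46. -110.]
plate side [[312.4, 332.6], [312.6, 354.2]] len 0.054 yaw 0.144 st [ 58. 263.] [ 59. 316.]
```

Run:
```python
from h import *
c=cap("side");im=cv2.imread("pics/side2.png").astype(float)
# arm colour: bluish grey vs brown background -> use b-r
g=im[:,:,0]-im[:,:,2]
P=[]
for u in list(range(312,334))+list(range(343,372)):
    col=g[292:312,u]; w=np.clip(col-(col.min()+col.max())/2,0,None); P.append((u,(w*np.arange(292,312)).sum()/w.sum()))
P=np.array(P);k=np.polyfit(P[:,0],P[:,1],1);r=P[:,1]-np.polyval(k,P[:,0]);ok=abs(r)<.5;k=np.polyfit(P[ok,0],P[ok,1],1)
print(k,r.std(),ok.sum())
a,b=[onz(c,(u,np.polyval(k,u)),.098) for u in(312,370)];d=a-b;print("yaw",np.arctan2(d[1],d[0]),st(a),st(b))
```

```text
[ -0.0161 306.2476] 0.743040881489648 29
yaw 0.13808715851241526 [ 57.877  285.7531] [-38.2525 287.8599]
```

```bash
python3 -m jog '55 -10 0 0 0 0 60;55 -10 0 0 0 0 60;55 -10 0 0 0 0 60;55 -10 0 0 0 0 60;0 0 50 0 0 0 60;0 0 40 0 0 0 60;0 0 20 0 0 0 60;0 0 0 0 0 0 0;0 0 0 0 0 0 0;0 0 0 0 0 0 0;0 0 0 0 0 0 0;-2.4 0 0 0 0 0 0'
python3 -m jog '-2.4 0 0 0 0 0 0;0 0 0 0 0 0 0;0 0 0 0 0 0 0;0 0 0 0 0 0 20;0 0 0 0 0 0 40;0 0 0 0 0 0 60;0 0 -20 0 0 0 60;0 0 -40 0 0 0 60;0 0 -50 0 0 0 60;-55 10 0 0 0 0 60;-55 10 0 0 0 0 60;-55 10 0 0 0 0 60'
python3 -m jog '-55 10 0 0 0 0 60;-50 10 0 0 0 0 60;-50 10 0 0 0 0 60;0 0 0 0 0 0 60'
cat > arm.py <<'E'
from h import *
lsd=cv2.createLineSegmentDetector(cv2.LSD_REFINE_ADV)
c=cap("side");save(c,"sideX.png");im=c["color"].astype(float);g=im[:,:,2]-im[:,:,0]
P=[]
for u in list(range(312,334))+list(range(343,372)):
    col=g[292:312,u]; w=np.clip(col-(col.min()+col.max())/2,0,None); P.append((u,(w*np.arange(292,312)).sum()/w.sum()))
P=np.array(P);k=np.polyfit(P[:,0],P[:,1],1);r=P[:,1]-np.polyval(k,P[:,0]);ok=abs(r)<.5;k=np.polyfit(P[ok,0],P[ok,1],1)
a,b=[onz(c,(u,np.polyval(k,u)),.098) for u in(312,370)];d=a-b;print("yaw side",ok.sum(),np.arctan2(d[1],d[0]),st(a),st(b))
c=cap("top");save(c,"topX.png");x0,y0,x1,y1=225,215,265,290;im=cv2.cvtColor(c["color"],cv2.COLOR_RGB2GRAY)
for l in lsd.detect(cv2.resize(im[y0:y1,x0:x1],None,fx=4,fy=4,interpolation=cv2.INTER_CUBIC))[0][:,0]:
    p=l.reshape(2,2)/4+[x0-.375,y0-.375]; a,b=[onz(c,q,.1) for q in p]; d=a-b; d=d if d[0]>0 else -d
    if np.linalg.norm(d)>.03: print("yaw top",np.arctan2(d[1],d[0]),np.linalg.norm(d),st(a),st(b))
for n in("side","top"):
  for t in("gauge_grip","gauge","gauge_line","frame_end","frame_rear","frame"):
    for r in place_of(n,t)[:1]: print(n,t,round(r["conf"],2),r["at"],st(r["at"]))
print(read_state()["time_s"])
E
python3 arm.py
```

```text
time_s: 13.88
position: [0.4044, 0.1639, 0.128]
tcp_rot: [[-0.161, 0.987, 0.001], [0.987, 0.161, 0.0], [-0.0, 0.001, -1.0]]
force: [-0.2, -0.4, -0.8]
opening: 0.202
grasp_force: 0.0
time_s: 15.38
position: [0.4604, 0.0023, 0.2376]
tcp_rot: [[-0.161, 0.987, -0.0], [0.987, 0.161, 0.0], [0.0, -0.0, -1.0]]
force: [0.7, -0.1, -0.3]
opening: 0.686
grasp_force: 0.0
time_s: 15.88
position: [0.5162, -0.1482, 0.2371]
tcp_rot: [[-0.156, 0.988, 0.001], [0.988, 0.156, -0.001], [-0.001, 0.001, -1.0]]
force: [0.0, 1.0, -0.3]
opening: 0.689
grasp_force: 0.0
yaw side 29 0.15753938750618957 [ 57.8731 285.5912] [-38.5022 285.8283]
yaw top 0.15604566215554275 0.0960495922900215 [-47.6307 277.3842] [ 48.4181 277.0044]
yaw top 0.15191216552494136 0.0705435315312275 [ 45.93   288.5712] [-24.6112 289.1418]
side gauge_grip 0.82 [0.4016, 0.1653, 0.121] [-59.5249 286.442 ]
side gauge 0.84 [0.5431, 0.1897, -0.0011] [ 84.0552 287.9869]
side gauge_line 0.62 [0.4591, 0.171, 0.0949] [ -1.8512 282.9084]
side frame_end 0.96 [0.4725, 0.0292, 0.0687] [-11.2137 140.7847]
side frame_rear 0.74 [0.3349, -0.0909, -0.0007] [-166.1902   44.1409]
side frame 0.79 [0.5006, -0.0841, 0.0598] [-1.5233 24.4551]
top gauge_grip 0.59 [0.4072, 0.1635, 0.1208] [-54.2832 283.7728]
top gauge 0.78 [0.5477, 0.1817, 0.003] [ 87.3219 279.3562]
top gauge_line 0.97 [0.4581, 0.1691, 0.0921] [ -3.1411 281.192 ]
top frame_end 0.88 [0.4674, 0.0285, 0.0638] [-16.36   140.9062]
top frame 0.72 [0.5068, -0.0832, 0.062] [ 4.7409 24.3558]
16.575
```

The arm is square within about 0.5°, with its line at y≈283.5 in stand axes. The frame is yawed about 0.087 from the stand, so next I reach for its rear.

```bash
python3 -m jog '-16 1 0 0 0 0 60;-16 1 0 0 0 0 60;0 0 0 0 0 -.087 60;0 0 50 0 0 0 60;0 0 40 0 0 0 60;0 0 0 0 0 0 60;0 0 0 0 0 0 60'
python3 - <<'E'
from h import *
s=read_state();print(s["position"],s["force"],st(s["position"]))
C={}
for n in("side","top"):
  c=C[n]=cap(n)
  for t in("frame_end","frame_rear"):
    for r in place_of(n,t)[:1]: print(n,t,round(r["conf"],2),r["at"],st(r["at"]),tool(r["at"]))
o=cv2.resize(C["side"]["color"][180:280,290:380],None,fx=5,fy=5,interpolation=cv2.INTER_CUBIC)
cv2.imwrite("pics/c3.png",o[:,:,::-1])
E
```

```text
time_s: 17.45
position: [0.5231, -0.1772, 0.1485]
tcp_rot: [[-0.245, 0.97, 0.002], [0.97, 0.245, -0.001], [-0.001, 0.001, -1.0]]
force: [-0.3, 0.2, -0.8]
opening: 0.689
grasp_force: 0.0
[ 0.5231 -0.1772  0.1485] [-0.3167  0.209  -0.7975] [  5.8583 -71.0375]
side frame_end 0.71 [0.4745, 0.0311, 0.0687] [ -8.9365 142.3418] [214.0257   3.3534  80.0527]
side frame_rear 0.76 [0.5248, -0.2027, 0.0707] [  3.4724 -96.4856] [-25.2399  -5.1172  78.6948]
top frame_end 0.63 [0.4686, 0.0275, 0.0648] [-15.3347 139.7278] [211.2362  -2.7482  83.7685]
```

View pics/c3.png

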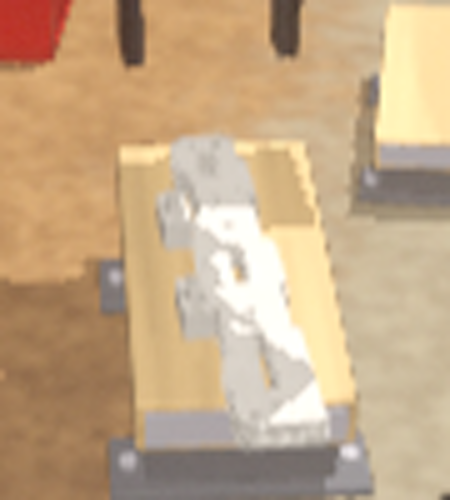

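The crop shows the open fingers (columns 130 and 285) symmetric over the frame's rear end (about 205,145). I go down and close.

```bash
python3 -m jog '0 0 40 0 0 0 60;0 0 15 0 0 0 60;0 0 8 0 0 0 60;0 0 0 0 0 0 60;0 0 0 0 0 0 60'
python3 - <<'E'
from h import *
s=read_state();print(s["position"],s["force"])
E
```

```text
time_s: 18.38
position: [0.5227, -0.1763, 0.0853]
tcp_rot: [[-0.246, 0.969, 0.001], [0.969, 0.246, -0.001], [-0.001, 0.001, -1.0]]
force: [-0.6, -0.6, 1.2]
opening: 0.685
grasp_force: 0.0
[ 0.5227 -0.1763  0.0853] [-0.639  -0.6115  1.1644]
```

```bash
python3 -m jog '0 0 1.5 0 0 0 60;0 0 0 0 0 0 45;0 0 0 0 0 0 25;0 0 0 0 0 0 25;0 0 0 0 0 0 25;0 0 0 0 0 0 25'
python3 - <<'E'
from h import *
s=read_state();print(s["position"],s["force"],s["moment"],st(s["position"]))
C={}
for n in("side","top"):
  cap(n)
  for t in("frame_end","frame"):
    for r in place_of(n,t)[:1]: print(n,t,round(r["conf"],2),r["at"],st(r["at"]),tool(r["at"]))
E
```

```text
time_s: 19.12
position: [0.522, -0.176, 0.0831]
tcp_rot: [[-0.246, 0.969, -0.0], [0.969, 0.246, -0.0], [0.0, -0.0, -1.0]]
force: [-0.7, -0.5, 0.7]
opening: 0.374
grasp_force: 30.0
[ 0.522  -0.176   0.0831] [-0.7121 -0.5439  0.7071] [-0.0636  0.0561 -0.0136] [  4.9141 -69.7176]
side frame_end 0.86 [0.4739, 0.026, 0.0666] [-10.3414 137.4026] [207.623    3.0423  16.5061]
side frame 0.83 [0.5034, -0.0826, 0.0623] [ 1.4799 25.4898] [95.1387  4.9796 20.795 ]
top frame 0.68 [0.5048, -0.0808, 0.0596] [ 3.1488 27.0438] [96.5026  6.7717 23.4963]
```

```bash
python3 -m jog '0 0 0 0 0 .029 25;0 0 0 0 0 .029 25;0 0 0 0 0 .029 25;8 -.5 0 0 0 0 25;12 -.5 0 0 0 0 25;12 -.5 0 0 0 0 25;12 -.5 0 0 0 0 25;12 -.5 0 0 0 0 25;12 -.5 0 0 0 0 25;12 -.5 0 0 0 0 25;12 -.5 0 0 0 0 25;8 -.5 0 0 0 0 25'
python3 -m jog '10 0 0 0 0 0 25;10 0 0 0 0 0 25;8 0 0 0 0 0 25;0 0 0 0 0 0 25;0 0 0 0 0 0 25;0 0 0 0 0 0 25'
cat > fr.py <<'E'
from h import *
s=read_state();print(s["time_s"],s["position"],s["force"],s["moment"],s["grasp_force"],st(s["position"]),"toolyaw",np.arctan2(-s["tcp_rot"][0][0],s["tcp_rot"][1][0]))
for n in("side","top"):
  save(cap(n),n+"F.png")
  for t in("frame_end","frame","gauge_line","gauge_grip","gauge"):
    for r in place_of(n,t)[:1]: print(n,t,round(r["conf"],2),r["at"],st(r["at"]),tool(r["at"]))
E
python3 fr.py
python3 - <<'E'
import cv2,numpy as np
a=cv2.imread("pics/sideF.png")[190:370,270:390];b=cv2.imread("pics/topF.png")[205:290,215:365]
o=np.zeros((594,800,3),np.uint8);o[:,:396]=cv2.resize(a,(396,594),interpolation=2)
o[:227,400:]=cv2.resize(b,(400,227),interpolation=2);cv2.imwrite("pics/c4.png",o)
E
```

```text
time_s: 20.92
position: [0.5015, -0.0772, 0.0831]
tcp_rot: [[-0.161, 0.987, 0.0], [0.987, 0.161, -0.0], [-0.0, 0.0, -1.0]]
force: [0.6, -2.9, 1.8]
opening: 0.376
grasp_force: 30.0
time_s: 21.68
position: [0.4968, -0.0496, 0.0831]
tcp_rot: [[-0.159, 0.987, -0.001], [0.987, 0.159, 0.001], [0.002, -0.001, -1.0]]
force: [1.4, 4.5, 5.7]
opening: 0.375
grasp_force: 30.0
21.675 [ 0.4968 -0.0496  0.0831] [1.4013 4.4697 5.7146] [ 0.7606 -0.3394 -0.0972] 29.997453689575195 [ 0.2236 59.1556] toolyaw 0.16005342746841644
side frame_end 0.79 [0.4665, 0.162, 0.0665] [  4.0204 272.8444] [213.8627   3.9731  16.8128]
side frame 0.73 [0.4859, 0.0441, 0.0607] [  4.389  153.3596] [94.4256  4.3141 22.4753]
side gauge_line 0.93 [0.4595, 0.1723, 0.093] [ -1.2492 284.1281] [225.2729  -1.2535  -9.7157]
side gauge_grip 0.84 [0.4068, 0.1658, 0.1176] [-54.3116 286.1072] [227.3283 -54.3482 -34.258 ]
side gauge 0.61 [0.5444, 0.1884, -0.0001] [ 85.1314 286.4963] [227.573   85.1608  83.3677]
top frame 0.57 [0.4885, 0.0436, 0.0577] [  6.8762 152.4517] [93.589   6.8581 25.4379]
top gauge_grip 0.31 [0.6679, -0.0608, 0.0024] [167.3519  20.8035] [-38.1429 167.2997  80.5039]
top gauge 0.79 [0.5447, 0.179, 0.0028] [ 83.93   277.1686] [218.2414  83.9769  80.4405]
```

View pics/c4.png

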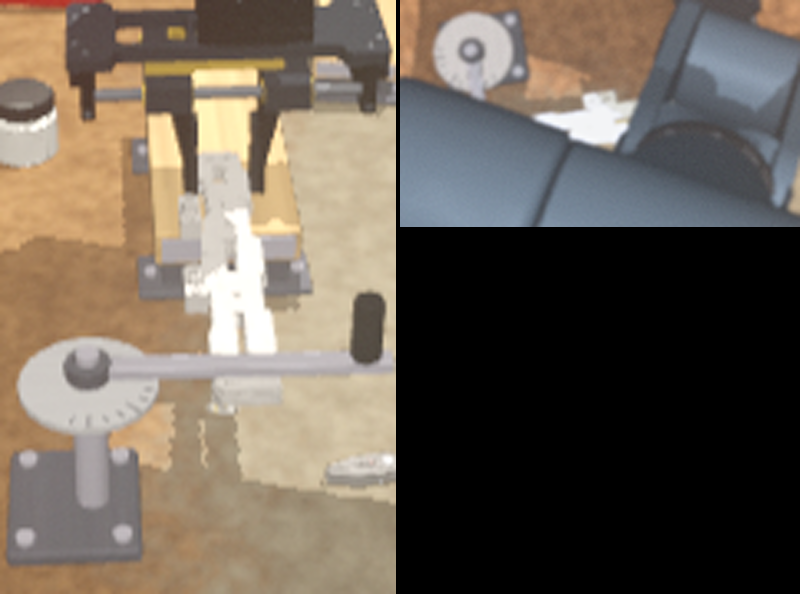

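The picture shows the frame held by its rear. Its end is just short of the arm's line in plan (end face at side px about (345,309)), and the arm is still square. I check the end corners in numbers.

Run:
```python
from h import *
c=cap("side")
for u,v,z in((215,385,.072),(281,382,.072),(217,405,.06),(281,402,.06)):
    p=(270+u/3.3,190+v/3.3); print(p,z,st(onz(c,p,z)))
im=cv2.imread("pics/sideF.png",0);lsd=cv2.createLineSegmentDetector(cv2.LSD_REFINE_ADV)
x0,y0,x1,y1=325,290,365,325
for l in lsd.detect(cv2.resize(im[y0:y1,x0:x1],None,fx=4,fy=4,interpolation=2))[0][:,0]:
    p=l.reshape(2,2)/4+[x0-.375,y0-.375]
    if np.linalg.norm(p[1]-p[0])>5: print(p.round(1).tolist(),[st(onz(c,q,z)).round(1).tolist() for q in p for z in(.072,.06)])
```

```text
(335.1515151515151, 306.6666666666667) 0.072 [ 18.2706 270.0556]
(355.1515151515151, 305.75757575757575) 0.072 [-16.1548 269.2437]
(335.75757575757575, 312.72727272727275) 0.06 [ 17.2368 271.8164]
(355.1515151515151, 311.8181818181818) 0.06 [-16.3417 270.9824]
[[332.7, 289.7], [333.0, 297.3]] [[19.7, 222.6], [18.7, 207.0], [20.4, 244.2], [19.4, 229.1]]
[[343.8, 289.7], [344.5, 295.7]] [[-0.2, 223.5], [-1.6, 207.9], [-0.0, 240.7], [-1.5, 225.5]]
[[353.7, 295.8], [352.5, 289.7]] [[-16.4, 241.8], [-18.1, 226.6], [-15.8, 224.1], [-17.5, 208.5]]
[[341.8, 296.7], [341.6, 289.8]] [[4.8, 243.2], [3.5, 228.1], [3.7, 223.4], [2.3, 207.8]]
[[335.1, 315.0], [340.1, 315.0]] [[19.7, 291.9], [18.8, 277.8], [11.4, 292.3], [10.2, 278.2]]
[[334.1, 296.7], [341.4, 297.3]] [[18.3, 242.8], [17.3, 227.6], [5.8, 245.0], [4.5, 229.9]]
[[345.4, 296.7], [352.0, 296.8]] [[-1.5, 243.7], [-2.9, 228.6], [-13.0, 244.5], [-14.7, 229.4]]
[[354.2, 303.6], [336.0, 303.6]] [[-15.0, 263.5], [-16.7, 248.8], [16.2, 262.0], [15.2, 247.3]]
[[327.6, 304.2], [333.5, 303.9]] [[30.9, 262.7], [30.1, 248.0], [20.6, 262.6], [19.6, 247.8]]
[[345.4, 301.2], [358.2, 301.1]] [[-0.5, 256.1], [-1.9, 241.3], [-22.7, 256.8], [-24.6, 242.0]]
```

```bash
python3 -m jog '6 0 0 0 0 0 25;6 0 0 0 0 0 25;0 0 0 0 0 0 25;0 0 0 0 0 0 25;0 0 0 0 0 0 25'
python3 fr.py
python3 - <<'E'
import cv2
a=cv2.imread("pics/sideF.png")[180:370,250:440];cv2.imwrite("pics/c5.png",cv2.resize(a,(590,590),interpolation=2))
E
```

```text
time_s: 22.95
position: [0.4957, -0.0388, 0.0832]
tcp_rot: [[-0.16, 0.987, 0.001], [0.987, 0.16, -0.0], [-0.001, 0.001, -1.0]]
force: [0.7, -3.3, 5.7]
opening: 0.373
grasp_force: 30.0
22.95 [ 0.4957 -0.0388  0.0832] [ 0.6918 -3.294   5.7337] [-0.576  -0.2847 -0.0028] 29.992584586143494 [ 0.8798 69.965 ] toolyaw 0.1609552492622583
side frame_end 0.67 [0.4667, 0.1709, 0.0672] [  5.6358 281.5989] [211.6552   4.9375  15.8954]
side frame 0.74 [0.4867, 0.0554, 0.0603] [  6.9791 164.3878] [94.4479  6.1534 22.8549]
side gauge_line 0.86 [0.4607, 0.1719, 0.0926] [ -0.1282 283.542 ] [213.5775  -0.8111  -9.5272]
side gauge_grip 0.73 [0.405, 0.1678, 0.1191] [-55.77   288.3684] [218.4549 -56.4195 -36.0786]
side gauge 0.64 [0.5409, 0.1912, 0.0021] [ 82.1222 289.8182] [219.8412  81.326   81.0746]
top frame 0.63 [0.4907, 0.0568, 0.0626] [ 11.1511 165.1326] [95.1869 10.3324 20.5631]
top gauge 0.8 [0.543, 0.1807, 0.0053] [ 82.5226 279.1177] [209.1412  81.7526  77.8635]
```

View pics/c5.png

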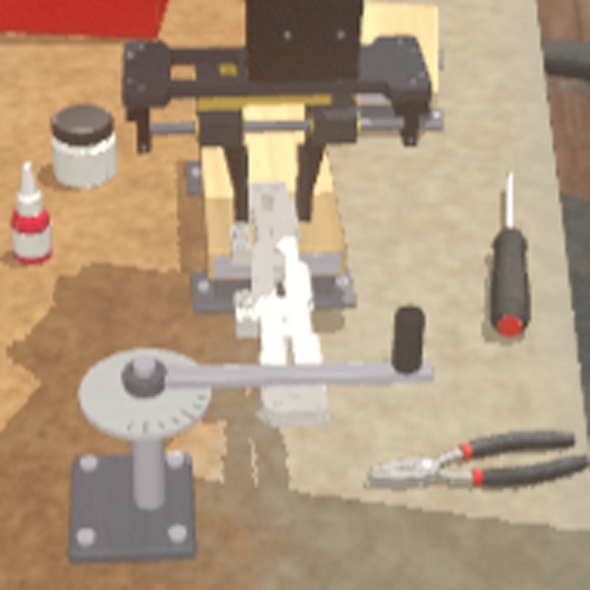

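The end is about 1 mm short of the arm's line and about 1 mm to the +x side. The frame is held, level and straight, and the bystanders are undisturbed. I make a last trim and hand in.

```bash
python3 -m jog '1.2 -1 0 0 0 0 25;0 0 0 0 0 0 25;0 0 0 0 0 0 25;0 0 0 0 0 0 25'
python3 -c "
from rig import *
print(hand_in())"
```

```text
time_s: 24.05
position: [0.4953, -0.0381, 0.0833]
tcp_rot: [[-0.16, 0.987, 0.003], [0.987, 0.16, -0.001], [-0.001, 0.002, -1.0]]
force: [2.4, -3.8, 4.6]
opening: 0.371
grasp_force: 30.0
the job is handed in; nothing more can be done
None
```

I handed the job in at about 24 s. The gauge arm is square to within about 0.5° by camera. The frame was slid until its leading end was under the arm, within 1–2 mm by my last measurement, and it lies level and straight. The gripper still holds its rear at 30 N. No verdict was returned.

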